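# Flip the medicine tag to taken

### The arm

A 6-joint arm with a two-finger parallel gripper is mounted at the origin on a cart in front of the work surface, level with it; the furniture and walls round the work are solid. World frame = base frame: x ahead of the robot, y to its left, z up, the work surface at z = 0. Lengths are in m, angles in rad, forces in N, time in s.
With the tool pointing down it reaches from about 0.35 to 0.775 m from the base axis. Payload 5.5 kg.
Tool frame: the origin (TCP) lies at the very end of the fingers, on their centre line; the grasp point (between the pads) lies 19 mm behind it (env.grip_point_offset is the distance from the TCP to the grasp point, in m); z points along the fingers, y is the line along which they close (so a half turn about z gives the same grasp; the last joint's range is limited). The gripper opens to 85 mm and grips with 20 to 120 N. Pads are 22 mm wide; open, the fingers measure 114 mm over their backs; the gripper's body (76 mm by 85 mm) begins 54 mm behind the grasp point. The pads swing forward as they close: fully open they stand 13 mm farther back than shut.
Start: joints at [1.031, 0.313, 0.046, 1.304, 0, 1.431], TCP at [0.224, 0.53, 0.231] pointing down, gripper open.
Joint ranges: [-2.76, 2.76], [-0.86, 1.69], [-1.03, 1.26], [-2.2, 2.34], [-1.47, 1.5], [-3.14, 3.14]. Speed limits (rad/s): [2.57, 2.57, 3.14, 3.14, 3.14, 3.14].

### API

Orientations are given as a unit quaternion [w, x, y, z].
In Python, from workcell import sensors, imaging, workorder, env gives the robot as it stands.
- The arm moves only by the shell command python3 -m handwheel 'ROWS' [FORCE]. ROWS is JSON, a list of rows, each a list of 5 numbers: the shift along the tool's x, y, z in mm, then the turn about the tool's z in rad, then the opening, from 0 (shut) to 1 (fully open). A call has 1 to 8 rows; each row is the pose to reach, as a shift and turn from the pose commanded when the call began, along the tool's axes at that moment; what a row does not reach only later rows make up. A row lasts 1/10 s, in which the tool goes at most 50 mm and 8.59 degrees, less where a joint would pass 70% of its speed; a pose out of reach is approached as far as the arm can. A call with a gripper value outside its range is refused whole. The fingers move at their own pace and stop on an object; FORCE is the grip in N (left out, the last holds). Time passes only in rows, so rows that repeat a pose let the fingers close. It gives the time, the measured TCP pose, the force, the opening and the grip force at its end, in the units of the state.
- sensors.get_state(): the state, without advancing time (a new reading comes with each control period).
- imaging.read_camera(name): name is "side" or "top" or "wrist"; returns a dict with "color" (420x560x3 uint8, blue, green, red), "z_map" (420x560 float32, m along the optical axis (not along the pixel's ray), 0 where there is no reading), "fx", "fy", "cx", "cy" (pixels), "xyz" and "rotation" of the camera in the world. Camera axes: x right, y down, z forward; pixel columns grow to the right and rows downward; lengths in m; the calibration is good to about 2 mm. A picture is of the moment at which its call begins.
- workorder.hand_in(): hands the job in; it is judged then, once.
The state is a dict: "clock": time; "joint_pos": joint angles; "qvel": joint speeds; "tau": joint torques, N m; "tcp_pos": TCP position; "orientation": TCP orientation; "wrist_force": force on the tool from outside, world axes, zero at the start; "ft_torque": the same for the moment, N m; "finger_gap": finger opening in m; "grip_force": force on a finger pad.
Only numpy, scipy, OpenCV 4.12 (cv2) and the standard library are available. Lean on these libraries where they do the work, as an engineer would, in place of code of your own. Each camera call takes 0.05 s, during which the arm holds its last target. There are 200 camera calls.

### The job

The tablets from the blue-capped vial have been taken: gently push the tag in front of that vial up and over its rod until it lies flat on the bottle side with the green tick up. Leave the other two tags showing orange, and leave the rack, the bottles and the glass where they stand.

Things in the scene. Friction and masses are not known exactly. Their poses are not given: they have to be found in the camera images.
- rack: loose wooden medicine rack, 222 x 292 mm, 1.4 kg, on rubber feet; origin on the worktop under the middle of its steel rod, which runs along its y, 48 mm up. Front = -x, the robot's side. Plank 14 mm high from 42 mm in front of the rod to 180 mm behind it. Tags turn on the rod at y = +90, 0, -90 mm; wooden cheeks 8 mm thick, 59 mm high, stand 45 mm to either side of each tag's middle.
- place_left (a point): top centre of the round grey felt pad, 72 mm wide, 16 mm above the worktop, for the bottle behind the left tag: 134 mm behind the rod. A wire 42 mm high runs round behind the pads
- place_middle (a point): top centre of the round grey felt pad, 72 mm wide, 16 mm above the worktop, for the bottle behind the middle tag: 134 mm behind the rod. A wire 42 mm high runs round behind the pads
- place_right (a point): top centre of the round grey felt pad, 72 mm wide, 16 mm above the worktop, for the bottle behind the right tag: 134 mm behind the rod. A wire 42 mm high runs round behind the pads
- tag_left (a joint): turn of the left tag about the rod: 0 = flat towards the front, orange face (white ring) up; 1.57 = upright; 3.14 = flat towards the bottles, green face (white tick) up; stops at both ends. Friction hinge, about 0.03 N m (0.6 N at the tab): it stays at any angle where it is left. Starts between 0 and 0.15.
- tag_middle (a joint): turn of the middle tag about the rod: 0 = flat towards the front, orange face (white ring) up; 1.57 = upright; 3.14 = flat towards the bottles, green face (white tick) up; stops at both ends. Friction hinge, about 0.03 N m (0.6 N at the tab): it stays at any angle where it is left. Starts between 0 and 0.15.
- tag_right (a joint): turn of the right tag about the rod: 0 = flat towards the front, orange face (white ring) up; 1.57 = upright; 3.14 = flat towards the bottles, green face (white tick) up; stops at both ends. Friction hinge, about 0.03 N m (0.6 N at the tab): it stays at any angle where it is left. Starts between 0 and 0.15.
- tag_left_tab (a point): middle of the free edge of the left tag, 60 mm from the rod axis, at mid thickness. The tag is a plate 5 mm thick, 56 mm wide up to 48 mm from the axis, then a thumb tab 34 mm wide; hub radius 6 mm. Flat, it rests on a rail 29 to 39 mm from the axis; at the front its outer 18 mm overhang freely, underside 45 mm above the worktop. x axis: from tab to rod
- tag_middle_tab (a point): middle of the free edge of the middle tag, 60 mm from the rod axis, at mid thickness. The tag is a plate 5 mm thick, 56 mm wide up to 48 mm from the axis, then a thumb tab 34 mm wide; hub radius 6 mm. Flat, it rests on a rail 29 to 39 mm from the axis; at the front its outer 18 mm overhang freely, underside 45 mm above the worktop. x axis: from tab to rod
- tag_right_tab (a point): middle of the free edge of the right tag, 60 mm from the rod axis, at mid thickness. The tag is a plate 5 mm thick, 56 mm wide up to 48 mm from the axis, then a thumb tab 34 mm wide; hub radius 6 mm. Flat, it rests on a rail 29 to 39 mm from the axis; at the front its outer 18 mm overhang freely, underside 45 mm above the worktop. x axis: from tab to rod
- vial: small orange pharmacy vial with a blue cap, 42 mm diameter, 77 mm tall, standing in one of the three places of the rack (which one differs each time). Origin: centre of its underside. Only looked at; it stays where it is.
- white_cap_bottle: white vitamin bottle with a white cap, 54 mm diameter, 108 mm tall, standing in one of the three places of the rack (which one differs each time). Origin: centre of its underside. Only looked at; it stays where it is.
- white_cap_vial: larger orange pharmacy vial with a white cap, 59 mm diameter, 106 mm tall, standing in one of the three places of the rack (which one differs each time). Origin: centre of its underside. Only looked at; it stays where it is.
- glass: empty clear drinking glass, 81 mm diameter, 86 mm tall, standing on the worktop to the right of the rack; origin: centre of its underside. Stays where it is.

How it is judged:
At the end, for the whole second after the job is handed in: The tag in front of the blue-capped vial lies on the bottle side within 10 degrees of flat, green up, still; the other two lie orange up within 17 degrees of flat; the rack is within 20 mm, bottles and glass within 25 mm, of where they stood, and upright (((horizontal distance between vial and place_left below 0.035 m and value of joint tag_left above 2.97 rad and value of joint each of tag_middle, tag_right below 0.3 rad) or (horizontal distance between vial and place_middle below 0.035 m and value of joint tag_middle above 2.97 rad and value of joint each of tag_left, tag_right below 0.3 rad) or (horizontal distance between vial and place_right below 0.035 m and value of joint tag_right above 2.97 rad and value of joint each of tag_left, tag_middle below 0.3 rad)) and velocity of joint each of tag_left, tag_middle, tag_right below 0.05 rad/s and angle between each of vial, white_cap_bottle, white_cap_vial, glass's own z axis and vertical below 0.15 rad and distance of each of vial, white_cap_bottle, white_cap_vial, glass from where it was at the start of the episode below 0.025 m and distance of rack from where it was at the start of the episode below 0.02 m and linear speed of rack below 0.02 m/s); the robot touches nothing.
It fails at once if a wrong tag is turned more than half-way up (over 45 degrees) ((horizontal distance between vial and place_left below 0.035 m and value of joint any of tag_middle, tag_right above 0.785 rad) or (horizontal distance between vial and place_middle below 0.035 m and value of joint any of tag_left, tag_right above 0.785 rad) or (horizontal distance between vial and place_right below 0.035 m and value of joint any of tag_left, tag_middle above 0.785 rad)).
It fails at once if the rack is lifted, carried or pushed more than 25 mm (distance of rack from where it was at the start of the episode above 0.025 m).
It fails at once if a bottle or the glass is lifted, pushed more than 30 mm or tipped (distance of any of vial, white_cap_bottle, white_cap_vial, glass from where it was at the start of the episode above 0.03 m or angle between any of vial, white_cap_bottle, white_cap_vial, glass's own z axis and vertical above 0.35 rad).
It fails at once if the tag or rack is pressed or squeezed by the fingers with more than 30 N (contact force between the fingers and rack above 30 N).
It also fails if it takes over 43 s, if anything falls off the work surface, if the arm or the gripper's body presses on something with over 40 N, if the wrist force passes 120 N, or if a joint passes its speed limit or range.

## Working session

There is one attempt and no reset: what is moved stays moved. The work goes in short steps, Python scripts to look and compute and a shell command to move; the robot and the scene stay as the last step left them, time stands still between calls to the robot, and variables do not carry over. Pictures are saved under pics/ and viewed, at most 10 in all, crops included, and the job is handed in when it is done.

```bash
mkdir -p pics; python3 - <<'E'
from workcell import sensors, imaging
import cv2,numpy as np
s=sensors.get_state();print(s['clock'],s['tcp_pos'],s['orientation'],s['finger_gap'])
ims=[]
for n in ['side','top']:
    c=imaging.read_camera(n);print(n,c['fx'],c['fy'],c['cx'],c['cy'],c['xyz'],np.round(c['rotation'],4).tolist())
    np.savez(''+n,**c);cv2.imwrite(f'pics/{n}0.png',c['color'])
E
```

```text
0.0 [0.22354374 0.52920391 0.23040497] [-2.99458580e-04  1.98553341e-01  9.80089655e-01 -8.65954040e-04] 0.08539976189059066
side 493.17052520213707 493.17052520213707 280.67179956655656 210.62872437691718 [0.57329221 0.79171241 0.45915716] [0.0202, -0.0136, 0.8494, -0.5272]
top 449.1758797165371 449.1758797165371 268.11807608342156 211.95566284723765 [ 0.49376717 -0.04457038  0.90764909] [0.0586, -0.7016, 0.7092, -0.0369]
```

View pics/top0.png

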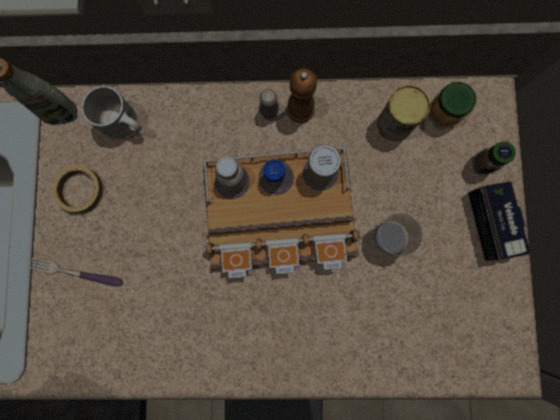

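View pics/side0.png

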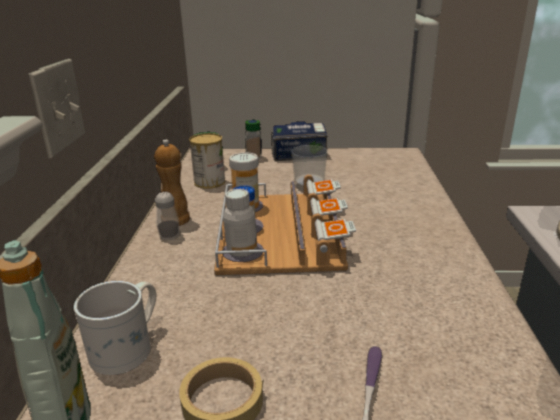

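The top view shows the blue cap at about (274,170), which is the middle place, and the middle tag's orange face at about (283,256). The side view agrees: the blue cap is in the middle row, and all three tags are orange up. Next I'll measure the rack pose and the tag tilts.

```bash
cat >h.py <<'E'
import numpy as np,cv2
from scipy.spatial.transform import Rotation as R
def rot(c):
    q=c['rotation'];return R.from_quat([q[1],q[2],q[3],q[0]]).as_matrix()
def cloud(c):
    z=c['z_map'];v,u=np.mgrid[:z.shape[0],:z.shape[1]]
    P=np.stack([(u-c['cx'])/c['fx']*z,(v-c['cy'])/c['fy']*z,z],-1)
    return P@rot(c).T+c['xyz']
def ray(c,u,v,h):
    d=rot(c)@np.array([(u-c['cx'])/c['fx'],(v-c['cy'])/c['fy'],1]);o=np.array(c['xyz']);return o+d*(h-o[2])/d[2]
def blobs(m,amin):
    n,l,st,ce=cv2.connectedComponentsWithStats(m.astype(np.uint8));return [(l==i,ce[i],st[i,4]) for i in range(1,n) if st[i,4]>=amin]
E
python3 - <<'E'
from h import *
for n in ['top','side']:
    c=dict(np.load(n+'.npz'));P=cloud(c);hsv=cv2.cvtColor(c['color'],cv2.COLOR_BGR2HSV);H,S,V=cv2.split(hsv)
    near=(P[...,2]>.035)&(P[...,2]<.075)
    tagm=(H<14)&(S>190)&(V>120)&near
    for m,ce,a in blobs(cv2.morphologyEx(tagm.astype(np.uint8),cv2.MORPH_CLOSE,np.ones((5,5))),60):
        Q=P[m];A=np.c_[Q[:,:2]-Q[:,:2].mean(0),np.ones(len(Q))];k=np.linalg.lstsq(A,Q[:,2],rcond=None)[0]
        print(n,'orange',ce.round(1),a,'ray',ray(c,*ce,.051).round(4),'cloud',Q.mean(0).round(4),'slope',k[:2].round(3))
    wm=(S<60)&(V>110)&(P[...,2]>.04)&(P[...,2]<.075)
    for m,ce,a in blobs(wm,60):
        v,u=np.where(m);W=np.array([ray(c,x,y,.051) for x,y in zip(u,v)])
        print(n,'white',ce.round(1),a,'x',W[:,0].min().round(4),W[:,0].max().round(4),'y',W[:,1].min().round(4),W[:,1].max().round(4),'z',np.median(P[m][:,2]).round(4))
    bm=(H>105)&(H<130)&(S>150)&(V>60)&(P[...,2]>.06)
    for m,ce,a in blobs(bm,30): print(n,'blue',ce.round(1),P[m].mean(0).round(4))
    if n=='top':
        cv2.imwrite('pics/crop.png',cv2.resize(c['color'][140:290,200:365],None,fx=4,fy=4,interpolation=cv2.INTER_CUBIC))
E
```

```text
top white [329.9 238.9] 243 x 0.5358 0.5664 y -0.1646 -0.1038 z 0.0534
top white [281.5 242.8] 239 x 0.5297 0.5597 y -0.0752 -0.0142 z 0.0529
top white [234.9 247.5] 244 x 0.5174 0.553 y 0.0164 0.0777 z 0.0532
top white [286.1 266.2] 151 x 0.4956 0.5425 y -0.073 -0.0233 z 0.0567
top white [332.5 263.8] 132 x 0.5023 0.5172 y -0.1556 -0.1217 z 0.058
top white [236.8 271.9] 129 x 0.4888 0.5074 y 0.0166 0.0679 z 0.0575
top blue [273.9 169.5] [ 0.6827 -0.0315  0.098 ]
side orange [323.  185.4] 120 ray [ 0.5354 -0.1501  0.051 ] cloud [ 0.5361 -0.1339  0.0581] slope [-0.153  0.006]
side orange [328.5 204.7] 169 ray [ 0.528  -0.0578  0.051 ] cloud [ 0.5291 -0.0399  0.0597] slope [-0.001  0.462]
side orange [334.6 227.2] 222 ray [0.5212 0.0326 0.051 ] cloud [0.5226 0.0548 0.0629] slope [-0.055  0.53 ]
side white [545.   35.7] 176 x -1.0189 -0.7457 y -2.5707 -2.286 z 0.0571
side white [309.4 168.3] 416 x 0.5236 0.6005 y -0.2999 -0.2015 z 0.0585
side white [311.3 187.1] 101 x 0.5427 0.5686 y -0.1793 -0.1121 z 0.0555
side white [335.5 185.4] 67 x 0.5005 0.5243 y -0.1737 -0.1219 z 0.0605
side white [228.3 230.9] 251 x 0.6367 0.7389 y -0.1581 0.1269 z 0.0467
side white [326.  206.2] 229 x 0.4933 0.563 y -0.0883 -0.0185 z 0.0567
side white [158.2 215.2] 65 x 0.8347 0.8579 y -0.0469 0.0149 z 0.0542
side white [331.6 229.3] 313 x 0.4865 0.5552 y 0.0012 0.0741 z 0.0566
side white [150.3 302.5] 79 x 0.7773 0.7921 y 0.2346 0.2637 z 0.0457
side blue [249.  191.2] [ 0.6749 -0.0275  0.0929]
```

View pics/crop.png

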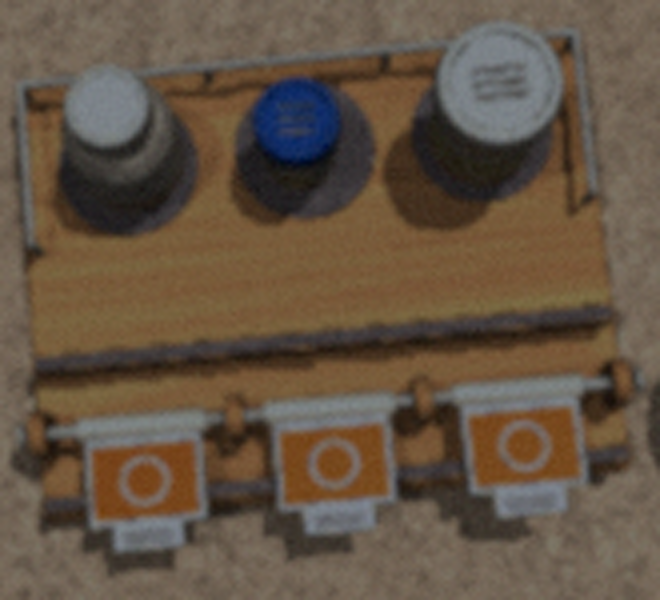

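The crop confirms that the blue-capped vial is in the middle place. The middle tag's hub is near (283,242) and its tab edge near (284.7,272.5). The hub strip, plate and tab are all visible. Next I'll get the yaw and the tab position.

```bash
python3 - <<'E'
from h import *
from workcell import sensors
c=dict(np.load('top.npz'));P=cloud(c);H,S,V=cv2.split(cv2.cvtColor(c['color'],cv2.COLOR_BGR2HSV))
o=((H<16)&(S>200)&(V>90)&(P[...,2]>.045)&(P[...,0]<.56)).astype(np.uint8)
o=cv2.morphologyEx(o,cv2.MORPH_CLOSE,np.ones((7,7)))
C=[]
for m,ce,a in blobs(o,80):
    Q=P[m];k=np.linalg.lstsq(np.c_[Q[:,:2]-Q[:,:2].mean(0),np.ones(len(Q))],Q[:,2],rcond=None)[0]
    p=ray(c,*ce,.053);C.append(p);print(ce.round(1),a,p.round(4),Q[:,2].mean().round(4),k[:2].round(3))
C=np.array(sorted(C,key=lambda p:-p[1]));d=C[0]-C[-1];print('yaw from oranges',np.arctan2(-d[0],d[1]),np.linalg.norm(d[:2]))
hub=np.array([ray(c,*p,.053) for p in [(234.9,247.5),(281.5,242.8),(329.9,238.9)]]);d=hub[0]-hub[2];yaw=np.arctan2(-d[0],d[1]);print('hub',hub.round(4).tolist(),yaw,np.linalg.norm(d))
e=ray(c,284.7,272.5,.056);print('tab edge',e)
ex=np.array([np.cos(yaw),np.sin(yaw),0]);ey=np.array([-ex[1],ex[0],0])
for nm,p in [('orange mid',C[1]),('tab edge',e),('hubL',hub[0]),('hubM',hub[1]),('hubR',hub[2])]: print(nm,'rel hubmid (mm)',1e3*(p-hub[1])@ex,1e3*(p-hub[1])@ey)
s=sensors.get_state();q=s['orientation'];M=R.from_quat([q[1],q[2],q[3],q[0]]).as_matrix();print(M.round(3),'tool y heading',np.arctan2(M[1,1],M[0,1]),'rack y heading',yaw+np.pi/2)
E
```

```text
[329.  249.4] 122 [ 0.5371 -0.1334  0.053 ] 0.0549 [-0.171 -0.01 ]
[235.  259.9] 223 [0.5192 0.0448 0.053 ] 0.0586 [-2.334 -1.587]
yaw from oranges 0.10022716382881185 0.17915317326616642
hub [[0.5427, 0.0451, 0.053], [0.5506, -0.0437, 0.053], [0.557, -0.1356, 0.053]] 0.07944036831548548 0.18130316561045448
tab edge [ 0.49462004 -0.04902431  0.056     ]
orange mid rel hubmid (mm) -20.581635028690116 -88.32083320151587
tab edge rel hubmid (mm) -56.26679504313819 -0.8330083195715172
hubL rel hubmid (mm) -0.9114154411096296 89.20177637532568
hubM rel hubmid (mm) 0.0 0.0
hubR rel hubmid (mm) -0.9114154411096296 -92.1013892351288
[[-0.921  0.389 -0.001]
 [ 0.389  0.921 -0.001]
 [ 0.    -0.002 -1.   ]] tool y heading 1.170979569747606 rack y heading 1.650236695110382
```

```bash
python3 -m handwheel '[[-37,-33,0,-0.12,0.8],[-74,-67,0,-0.24,0.6],[-111,-100,0,-0.36,0.55],[-148,-133,0,-0.484,0.55],[-185,-167,0,-0.484,0.55],[-222,-200,0,-0.484,0.55],[-259,-234,0,-0.484,0.55],[-296,-267,0,-0.484,0.55]]' 20; cat >>h.py <<'E'
def delta(tx,ty,tz):
    from workcell import sensors
    s=sensors.get_state();q=s['orientation'];M=R.from_quat([q[1],q[2],q[3],q[0]]).as_matrix()
    print('t',s['clock'],'tcp',np.round(s['tcp_pos'],4),'yhead',np.arctan2(M[1,1],M[0,1]).round(4),'gap',round(s['finger_gap'],4),'F',np.round(s['wrist_force'],2),'tool mm',(1e3*M.T@(np.array([tx,ty,tz])-s['tcp_pos'])).round(1))
E
python3 -c "
from h import *;delta(.4935,-.0485,.14)"
```

```text
clock: 0.9
tcp_pos: [0.3924, 0.1674, 0.2312]
orientation: [0.0, -0.042, 0.999, 0.0]
wrist_force: [1.0, -1.0, -0.1]
finger_gap: 0.0467
grip_force: 0.0
t 0.9 tcp [0.3924 0.1674 0.2312] yhead 1.6553 gap 0.0467 F [ 1.02 -0.99 -0.13] tool mm [ -82.6 -223.6   91.1]
```

```bash
python3 -m handwheel '[[-14,-37,10,0,0.55],[-28,-74,25,0,0.55],[-41,-111,45,0,0.55],[-55,-148,65,0,0.55],[-70,-185,80,0,0.55],[-82,-222,90,0,0.55],[-82,-222,90,0,0.55],[-82,-222,90,0,0.55]]'; python3 - <<'E'
from h import *
from workcell import imaging
delta(.4935,-.0485,.051)
c=imaging.read_camera('wrist');np.savez('wrist',**c);cv2.imwrite('pics/w1.png',c['color']);print(c['xyz'],c['rotation'],c['fx'],c['cx'],c['cy'])
E
```

```text
clock: 1.7
tcp_pos: [0.492, -0.0455, 0.1405]
orientation: [-0.001, -0.041, 0.999, 0.001]
wrist_force: [-0.8, -0.2, 0.4]
finger_gap: 0.0471
grip_force: 0.0
t 1.7 tcp [ 0.492  -0.0455  0.1405] yhead 1.6529 gap 0.0471 F [-0.81 -0.19  0.43] tool mm [-1.4 -3.2 89.5]
[ 0.40832279 -0.05140154  0.28386587] [0.11094818 0.66813942 0.72550512 0.12215788] 330.4950213518681 274.4796055202296 209.544140757943
```

View pics/w1.png

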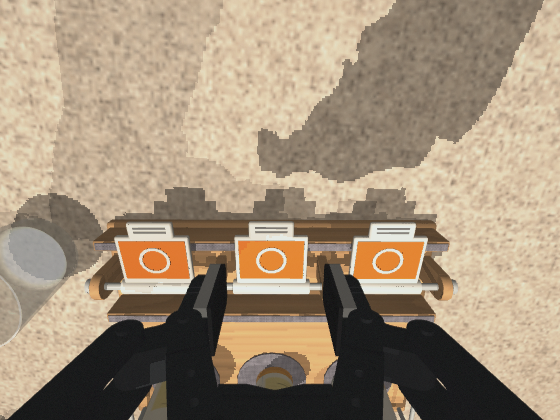

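The wrist view shows the middle tag between the fingers. Its tab edge is at row 223 (columns 248–293), and its hub is near row 288.

```bash
python3 - <<'E'
from h import *
c=dict(np.load('wrist.npz'));P=cloud(c)
for n,u,v,h in [('tabL',248.5,223.5,.057),('tabR',293,223.5,.057),('rodmid',272,287.5,.053),('rod l',213,287,.050),('rod r',322,286.5,.050),('rod ll',120,286.5,.05),('rod rr',430,286,.05),('tag L edge mid',150,223.5,.057),('R',391,223.5,.057)]:
    print(n,ray(c,u,v,h).round(4),P[int(v)+2,int(u)].round(4))
for u in (253,271,288): print([(v,P[v,u].round(4).tolist()) for v in (225,229,233,281,288,292)])
E
```

```text
tabL [ 0.4985 -0.0626  0.057 ] [ 0.4997 -0.0629  0.057 ]
tabR [ 0.4958 -0.0299  0.057 ] [ 0.4968 -0.0299  0.0577]
rodmid [ 0.5537 -0.0408  0.053 ] [ 0.554  -0.0408  0.0548]
rod l [ 0.559  -0.0886  0.05  ] [ 0.483  -0.0696  0.1693]
rod r [ 5.514e-01 -2.000e-04  5.000e-02] [ 0.5506 -0.0008  0.0536]
rod ll [ 0.5647 -0.1639  0.05  ] [ 0.5641 -0.1626  0.0529]
rod rr [0.5438 0.0874 0.05  ] [0.5449 0.0872 0.0511]
tag L edge mid [ 0.5044 -0.1349  0.057 ] [ 0.5049 -0.1343  0.0588]
R [0.4899 0.0421 0.057 ] [0.4903 0.0414 0.0593]
[(225, [0.4993, -0.0592, 0.0572]), (229, [0.5024, -0.059, 0.0574]), (233, [0.5055, -0.0588, 0.0577]), (281, [0.5493, -0.0564, 0.0525]), (288, [0.5543, -0.056, 0.0548]), (292, [0.5583, -0.0558, 0.0543])]
[(225, [0.4984, -0.046, 0.0569]), (229, [0.501, -0.0458, 0.0583]), (233, [0.5045, -0.0455, 0.0575]), (281, [0.5485, -0.0421, 0.0519]), (288, [0.5533, -0.0417, 0.0544]), (292, [0.5565, -0.0414, 0.0552])]
[(225, [0.4971, -0.0336, 0.0576]), (229, [0.4999, -0.0333, 0.0586]), (233, [0.5035, -0.0329, 0.0574]), (281, [0.5477, -0.0284, 0.0514]), (288, [0.5524, -0.0281, 0.0542]), (292, [0.5561, -0.0277, 0.0541])]
```

```bash
python3 -m handwheel '[[-2,-1,30,0,0.55],[-3,-1,60,0,0.55],[-3,-1,80,0,0.55],[-3,-1,91,0,0.55],[-3,-1,91,0,0.55]]'; python3 - <<'E'
from h import *
from workcell import imaging
delta(.4955,-.0463,.049)
c=imaging.read_camera('side');cw=imaging.read_camera('wrist')
a=cv2.resize(c['color'][160:260,270:390],None,fx=3.3,fy=4);b=cw['color'][170:370,180:380]
cv2.imwrite('pics/s2.png',np.hstack([a,cv2.resize(b,(400,400))]))
E
```

```text
clock: 2.25
tcp_pos: [0.4943, -0.0444, 0.0494]
orientation: [-0.001, -0.043, 0.999, 0.0]
wrist_force: [0.3, 0.2, 1.1]
finger_gap: 0.0472
grip_force: 0.0
t 2.25 tcp [ 0.4943 -0.0444  0.0494] yhead 1.6567 gap 0.0472 F [0.26 0.19 1.11] tool mm [-1.  -2.   0.4]
```

View pics/s2.png

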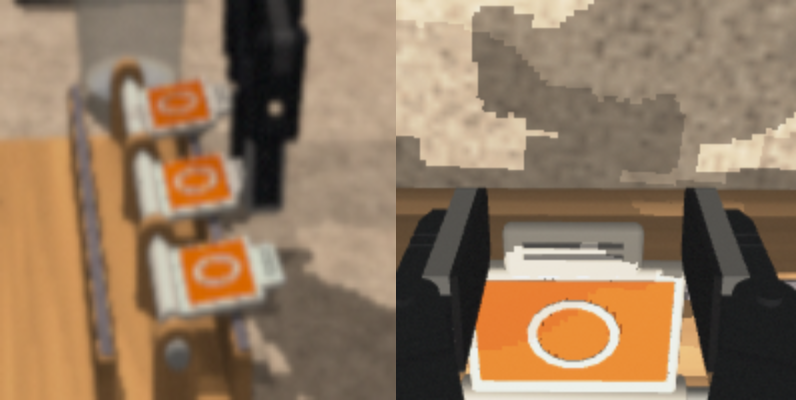

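The side view shows the fingertips straddling the middle tab and reaching just below it. In the wrist view the tab is centred at column 573 and the fingers at about 586, so they sit roughly 2.5 mm too far toward +y. I'll correct that and close gently.

```bash
python3 -m handwheel '[[0,-2.5,0,0,0.5],[0,-2.5,0,0,0.43],[0,-2.5,0,0,0.40],[0,-2.5,0,0,0.40]]' 20;python3 -m handwheel '[[0,0,0,0,0.385],[0,0,0,0,0.385],[0,0,0,0,0.385]]';
```

```text
clock: 2.75
tcp_pos: [0.4965, -0.0481, 0.0508]
orientation: [0.001, -0.042, 0.999, 0.0]
wrist_force: [1.2, 1.6, 0.6]
finger_gap: 0.0342
grip_force: 1.0
clock: 3.05
tcp_pos: [0.4964, -0.0481, 0.0504]
orientation: [0.001, -0.042, 0.999, 0.0]
wrist_force: [1.8, 3.0, 0.4]
finger_gap: 0.0335
grip_force: 13.5
```

```bash
python3 -m handwheel '[[-0.7,0,-4.3,0,0.39],[-2.1,0,-9.7,0,0.39],[-3.9,0,-14.8,0,0.39],[-6.3,0,-19.8,0,0.39],[-9.2,0,-24.5,0,0.39],[-12.5,0,-28.8,0,0.39],[-16.3,0,-32.9,0,0.39],[-16.3,0,-32.9,0,0.39]]'; python3 - <<'E'
from h import *
from workcell import imaging
c=imaging.read_camera('side');cw=imaging.read_camera('wrist')
a=cv2.resize(c['color'][150:260,260:380],None,fx=3.3,fy=3.6);b=cw['color'][170:370,180:380]
cv2.imwrite('pics/s3.png',np.hstack([a,cv2.resize(b,(396,396))]))
E
```

```text
clock: 3.85
tcp_pos: [0.5122, -0.0468, 0.0839]
orientation: [-0.0, -0.042, 0.999, 0.0]
wrist_force: [-4.3, 2.6, 4.8]
finger_gap: 0.0332
grip_force: 8.1
```

View pics/s3.png

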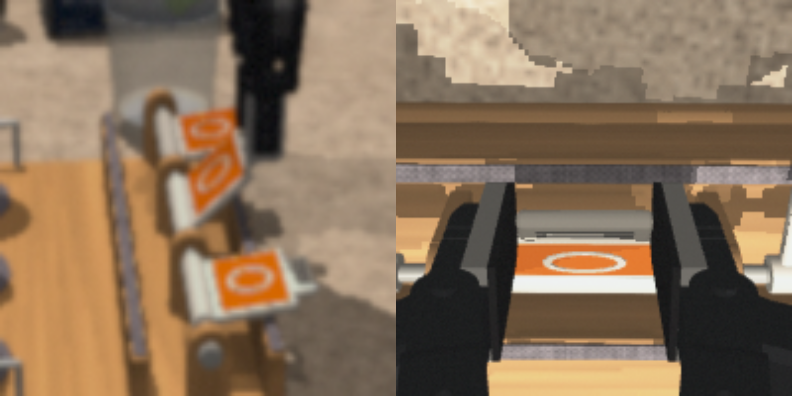

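The side view shows the middle tag raised to about 45°, with the other two still flat. The wrist view shows the tab held between the pads. Now I'll release, back off, shut the fingers and get ready to push from the front.

```bash
python3 -m handwheel '[[0,0,0,0,0.5],[0,0,0,0,0.5],[12,0,0,0,0.5],[25,0,0,0,0.3],[34,0,5,0,0],[34,0,12,0,0],[34,0,16,0,0],[34,0,16,0,0]]'; python3 -c "
from h import *;delta(.590,-.0384,.067)"
```

```text
clock: 4.75
tcp_pos: [0.4781, -0.0498, 0.0664]
orientation: [-0.0, -0.042, 0.999, 0.0]
wrist_force: [0.0, 1.2, -0.6]
finger_gap: 0.0001
grip_force: 0.0
t 4.75 tcp [ 0.4781 -0.0498  0.0664] yhead 1.6549 gap 0.0001 F [ 0.04  1.25 -0.57] tool mm [-112.5    1.9   -0.7]
```

```bash
python3 -m handwheel '[[-10,0,0,0,0],[-20,0,0,0,0],[-27,0,0,0,0],[-34,0,0,0,0],[-41,0,0,0,0],[-48,0,0,0,0],[-55,0,0,0,0],[-55,0,0,0,0]]'; python3 - <<'E'
from h import *
from workcell import imaging
delta(.59,-.0384,.067)
c=imaging.read_camera('side');t=imaging.read_camera('top')
a=cv2.resize(c['color'][140:260,240:380],(420,400));b=cv2.resize(t['color'][140:290,200:350],(380,400))
cv2.imwrite('pics/s4.png',np.hstack([a,b]))
E
```

```text
clock: 5.55
tcp_pos: [0.5357, -0.0453, 0.0684]
orientation: [0.002, -0.042, 0.999, -0.0]
wrist_force: [-1.1, -0.3, 6.2]
finger_gap: -0.0001
grip_force: 0.6
t 5.55 tcp [ 0.5357 -0.0453  0.0684] yhead 1.6553 gap -0.0001 F [-1.09 -0.33  6.17] tool mm [-54.7   2.3   1.7]
```

View pics/s4.png

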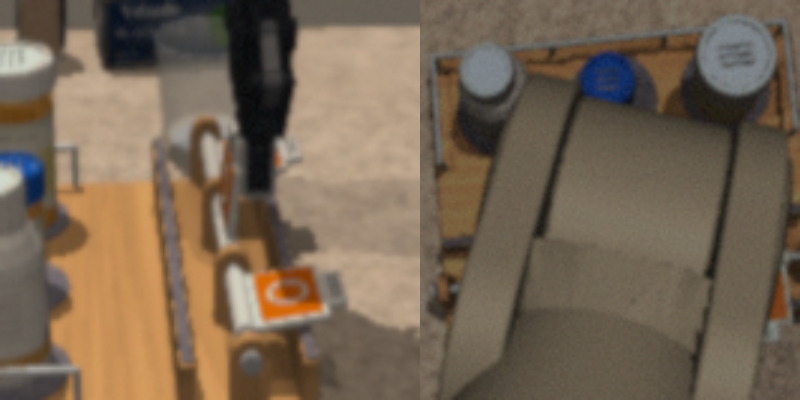

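The side view shows the middle tag nearly upright against the shut fingers, with its neighbour still flat and the rack in place. I'll keep pushing over the rod.

```bash
python3 -m handwheel '[[-6,0,0,0,0],[-13,0,0,0,0],[-20,0,0,0,0],[-27,0,0,0,0],[-34,0,0,0,0],[-41,0,0,0,0],[-48,0,0,0,0],[-54,0,0,0,0]]'; python3 -m handwheel '[[-4,0,2,0,0],[-4,0,5,0,0],[-4,0,8,0,0],[-4,0,11,0,0],[-4,0,11,0,0]]'; python3 - <<'E'
from h import *
delta(.59,-.0384,.051)
E
```

```text
clock: 6.45
tcp_pos: [0.5878, -0.0406, 0.0672]
orientation: [0.0, -0.042, 0.999, 0.0]
wrist_force: [0.1, 0.6, -0.3]
finger_gap: -0.0003
grip_force: 0.3
clock: 6.95
tcp_pos: [0.5902, -0.0402, 0.0556]
orientation: [-0.001, -0.042, 0.999, 0.0]
wrist_force: [-0.5, 0.1, -0.5]
finger_gap: 0.0002
grip_force: 0.0
t 6.95 tcp [ 0.5902 -0.0402  0.0556] yhead 1.6549 gap 0.0002 F [-0.47  0.14 -0.47] tool mm [0.1 1.8 4.6]
```

```bash
python3 -m handwheel '[[-2,0,2,0,0],[-2,0,4,0,0],[-2,0,4,0,0]]'; python3 -m handwheel '[[0,0,1,0,0],[0,0,2,0,0],[0,0,2,0,0]]'
```

```text
clock: 7.25
tcp_pos: [0.5928, -0.0401, 0.0519]
orientation: [-0.0, -0.042, 0.999, 0.0]
wrist_force: [0.2, -0.5, 0.6]
finger_gap: -0.0002
grip_force: 0.0
clock: 7.55
tcp_pos: [0.5929, -0.0401, 0.0505]
orientation: [0.0, -0.042, 0.999, -0.0]
wrist_force: [-1.5, 0.8, 1.7]
finger_gap: 0.0
grip_force: 1.2
```

```bash
python3 -m handwheel '[[0,0,1,0,0],[0,0,2,0,0],[0,0,2,0,0]]'; python3 -m handwheel '[[0,0,-15,0,0],[0,0,-40,0,0],[0,0,-80,0,0],[40,0,-120,0,0],[90,0,-130,0,0],[140,0,-130,0,0],[180,0,-130,0,0],[180,0,-130,0,0]]'; python3 - <<'E'
from h import *
from workcell import imaging
t=imaging.read_camera('top');c=imaging.read_camera('side')
a=cv2.resize(c['color'][140:260,220:360],(420,400));b=cv2.resize(t['color'][140:290,200:350],(380,400))
cv2.imwrite('pics/s5.png',np.hstack([a,b]))
P=cloud(t);P0=cloud(dict(np.load('top.npz')))
H,S,V=cv2.split(cv2.cvtColor(t['color'],cv2.COLOR_BGR2HSV))
m=(H>40)&(H<85)&(S>120)&(P[...,2]>.03)&(P[...,2]<.09)&(abs(P[...,1]+.04)<.05)&(P[...,0]<.63)
Q=P[m];print(m.sum(),Q.mean(0) if len(Q) else 0,Q.min(0) if len(Q) else 0,Q.max(0) if len(Q) else 0)
if len(Q)>5:print('slope',np.linalg.lstsq(np.c_[Q[:,:2]-Q[:,:2].mean(0),np.ones(len(Q))],Q[:,2],rcond=None)[0])
E
```

```text
clock: 7.85
tcp_pos: [0.593, -0.0401, 0.0501]
orientation: [0.001, -0.042, 0.999, -0.0]
wrist_force: [-5.1, 0.6, 13.0]
finger_gap: -0.0
grip_force: 6.5
clock: 8.65
tcp_pos: [0.4065, -0.0539, 0.1772]
orientation: [-0.003, -0.041, 0.999, 0.001]
wrist_force: [0.8, -1.2, -0.4]
finger_gap: -0.0002
grip_force: 0.0
306 [ 0.58100452 -0.04190868  0.05119036] [ 0.5639503  -0.06590252  0.04581214] [ 0.59792071 -0.01823508  0.05491372]
slope [ 0.00430665 -0.00867077  0.05119036]
```

View pics/s5.png

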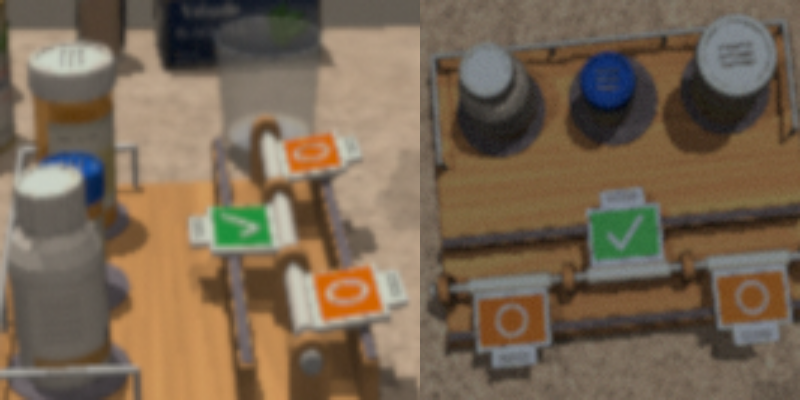

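Both views show the middle tag flat with the green tick up (measured slope about 0). The other two tags are still orange, nothing else has moved, and the arm is clear. I'm handing it in.

```bash
python3 -c "
from workcell import workorder;print(workorder.hand_in())"
```

```text
the job is handed in; nothing more can be done
None
```

The tag in front of the blue-capped vial (the middle one) now lies flat on the bottle side with the green tick up; the other two tags still show orange, the rack, bottles and glass look unmoved in the final pictures, and the job is handed in (no verdict was returned).

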